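# Torque the closure nut of a bench pressure vessel with its click wrench

### The job

The click wrench is already fitted on the closure nut of the small steel pressure vessel. Swing its handle clockwise (seen from above) to take up the slack and tighten the nut until the wrench clicks, its handle giving way at the joint, and stop pulling right there, before the handle folds onto its end stop. Then swing the handle back, park it centrally over the white rest pad and let go; leave the beaker, bottle and jar where they are.

Things in the scene. Friction and masses are not known exactly. Their poses are not given: they have to be found in the camera images.
- grip (a point): Centre of the wrench's ribbed metal grip: a level round bar 24 mm thick reaching 60 mm outward and 55 mm inward of this point, 125 mm above the bench, 160 mm out from the nut's axis. x axis outward along the handle, y left, z up. It swings level only. Push it with fingers loosely astride it from above: clamped hard, part of the load becomes a moment at the wrist and the click is felt less.
- nut_axis (a point): On the nut's vertical axis, 125 mm above the bench, in the wrench head (48 mm across, top 140 mm high). Clockwise the handle first swings freely (under 2 N at the grip) for 0.1 to 0.45 rad, different each time; then its ratchet turns the nut: 6 to 8 N at the grip, rising evenly to a peak of 10 to 12 N over 0.25 to 0.45 rad; then it clicks. Swinging back is free and leaves the nut tight.
- vessel: Fixed steel pressure vessel, 92 mm round, flange 116 mm across, 102 mm high, on a 160 mm square foot plate; origin on the bench under the nut's axis. The wrench's breakaway joint is 30 mm out from it. At the click the handle folds clockwise there and the push falls steadily, to two thirds of its peak after about 17 mm of grip travel. It has clicked after 8 mm; over 32 mm is too far (stop at 36).
- rest (a point): Where the grip's centre belongs when parked: 160 mm out from the nut's axis, 125 mm above the bench, towards the white rest pad. The pad (46 mm wide across the handle, 36 mm along it, top 96 mm high) stands on a thin post under the handle's outer end, 207 mm out from the axis, anticlockwise of where the ratchet takes hold.
- beaker: Glass beaker, 68 mm across, 85 mm high, loose on the bench; origin at the centre of its underside. Not to be moved.
- reagent: Brown reagent bottle, 64 mm across, 130 mm high, loose on the bench; origin at the centre of its underside. Not to be moved.
- jar: White jar, 60 mm across, 75 mm high, loose on the bench; origin at the centre of its underside. Not to be moved.

How it is judged:
By the outcome, as a careful person would: the job done as asked, in the order asked, and still so for the second after the job is handed in, with the robot touching nothing.
It also fails if it takes over 61 s, if anything falls off the work surface, if the arm or the gripper's body presses on something with over 40 N, if the wrist force passes 120 N, or if a joint passes its speed limit or range.

### The arm

A 7-joint arm with a two-finger parallel gripper is mounted at the origin on the work surface. World frame = base frame: x ahead of the robot, y to its left, z up, the work surface at z = 0. Lengths are in m, angles in rad, forces in N, time in s.
With the tool pointing down it reaches from about 0.425 to 0.925 m from the base axis. Payload 6.8 kg.
Tool frame: the origin (TCP) lies at the very end of the fingers, on their centre line; the grasp point (between the pads) lies 19 mm behind it; z points along the fingers, y is the direction in which the jaws open and shut (so a half turn about z gives the same grasp; the last joint's range is limited). The gripper opens to 85 mm and grips with 20 to 120 N. Pads are 22 mm wide; open, the fingers measure 114 mm over their backs; the gripper's body (76 mm by 85 mm) begins 54 mm behind the grasp point. The pads swing forward as they close: fully open they stand 13 mm farther back than shut.
Start: joints at [-1.412, 0.477, 0.022, 1.555, -0.011, 1.109, -0.083], TCP at [0.178, 0.651, 0.231] pointing down, gripper open.
Joint ranges: [-2.96, 2.96], [-0.34, 2.1], [-1.41, 1.46], [0.24, 2.44], [-1.37, 4.51], [0.17, 1.92], [-2.96, 2.96]. Speed limits (rad/s): [2.39, 2.39, 3.14, 3.14, 3.14, 3.14, 3.14].

### API

Orientations are given as a unit quaternion [w, x, y, z].
In Python, from cell import * gives the robot as it stands.
- The arm moves only by the shell command python3 -m inch 'ROWS' [FORCE]. ROWS is JSON, a list of rows, each a list of 3 entries, a list of its own where there are three numbers: the closure, from -1 (fully open) to 1 (shut), then the shift along the tool's x, y, z in units of 40 mm (1.0 is 40 mm), then the turn about the tool's z in units of 6 degrees (1.0 is 6 degrees). A call has 1 to 10 rows; each row is the pose to reach, as a shift and turn from the pose commanded when the call began, along the tool's axes at that moment; what a row does not reach only later rows make up. A row lasts 1/8 s, in which the tool goes at most 62.5 mm and 10.7 degrees, less where a joint would pass 70% of its speed; a pose out of reach is approached as far as the arm can. A call with a gripper value outside its range is refused whole. The fingers move at their own pace and stop on an object; FORCE is the grip in N (left out, the last holds). Time passes only in rows, so rows that repeat a pose let the fingers close. It gives the time, the measured TCP pose, the force and the opening at its end, in the units of the state.
- sense(): the state, without advancing time (a new reading comes with each control period).
- snapshot(name): name is "side" or "top"; returns the picture (400x640x3 uint8, red, green, blue); there is no depth.
- get_calibration(name): a dict with "camera_matrix" (3x3 intrinsics, pixels), "dist_coeffs" ([k1, k2, p1, p2, k3] as OpenCV has them; the pictures are not rectified), "xyz" and "orientation" of the camera in the world. Camera axes: x right, y down, z forward; pixel columns grow to the right and rows downward; lengths in m; the calibration is good to about 2 mm. A picture is of the moment at which its call begins. get_calibration takes no time and is no camera call.
- finish_job(): hands the job in, once; it reports no verdict.
The state is a dict: "time_s": time; "qpos": joint angles; "qvel": joint speeds; "tau": joint torques, N m; "tool_pos": TCP position; "tool_rot": TCP orientation; "contact_force": force on the tool from outside, world axes, zero at the start; "wrist_torque": the same for the moment, N m; "gripper_width": finger opening in m.
Only numpy, scipy, OpenCV 4.12 (cv2) and the standard library are available. Lean on these libraries where they do the work, as an engineer would, in place of code of your own. Each camera call takes 0.05 s, during which the arm holds its last target.

## Working session

There is one attempt and no reset: what is moved stays moved. The work goes in short steps, Python scripts to look and compute and a shell command to move; the robot and the scene stay as the last step left them, time stands still between calls to the robot, and variables do not carry over. Pictures are saved under pics/ and viewed, and the job is handed in when it is done.

```bash
ls; mkdir -p pics
python3 - <<'E'
from cell import *
import cv2
for n in ("side","top"):
    im=snapshot(n); cv2.imwrite(f"pics/{n}0.png",im[:,:,::-1])
    print(get_calibration(n))
print(sense())
E
```

```text
pics
{'camera_matrix': array([[366.76954825,   0.        , 319.32987752],
       [  0.        , 366.76954825, 196.85635092],
       [  0.        ,   0.        ,   1.        ]]), 'dist_coeffs': array([0.0245353, 0.       , 0.       , 0.       , 0.       ]), 'xyz': array([0.24050274, 0.62640501, 0.54029446]), 'orientation': array([ 0.0975855 , -0.16433948,  0.85205908, -0.48730373])}
{'camera_matrix': array([[505.73342838,   0.        , 318.95558994],
       [  0.        , 505.73342838, 196.08994834],
       [  0.        ,   0.        ,   1.        ]]), 'dist_coeffs': array([-0.10995911,  0.        ,  0.        ,  0.        ,  0.        ]), 'xyz': array([ 0.410872  , -0.03619411,  1.39116981]), 'orientation': array([ 0.03699025, -0.70066265,  0.71190995, -0.02979599])}
{'time_s': 0.1, 'qpos': array([-1.41212423,  0.4777253 ,  0.02234368,  1.55637296, -0.01153896,
        1.10931257, -0.08308121]), 'qvel': array([ 6.83858360e-04, -3.73391595e-03,  2.17681670e-04, -2.16590671e-03,
       -6.70675315e-05, -2.12626607e-03,  2.98667246e-04]), 'tau': array([ 4.01421436e-03, -5.97758174e+01,  1.61350630e+00, -2.81955510e+01,
        1.28796342e-02,  4.92248786e-03,  1.80500956e-05]), 'tool_pos': array([0.17779933, 0.65059052, 0.23040908]), 'tool_rot': array([-6.79939386e-05,  1.32980754e-01,  9.91118260e-01, -8.42599577e-04]), 'contact_force': array([ 0.21532627,  0.08613712, -0.57223133]), 'wrist_torque': array([ 0.00017358, -0.01310969,  0.04623745]), 'gripper_width': 0.08564243973571672}
```

View pics/side0.png

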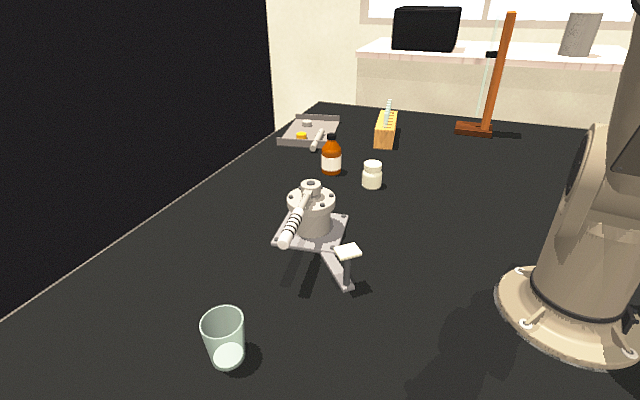

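View pics/top0.png

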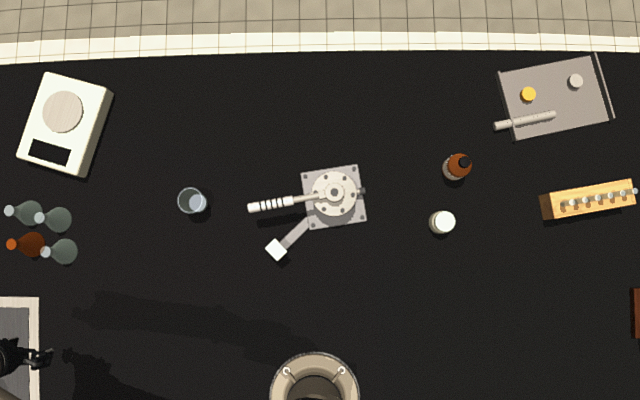

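```bash
cat > h.py <<'E'
import numpy as np, cv2
from scipy.spatial.transform import Rotation as R
from cell import *
def ray(n,uv):
    c=get_calibration(n)
    p=cv2.undistortPoints(np.array([[uv]],float),c["camera_matrix"],c["dist_coeffs"])[0,0]
    q=c["orientation"]; r=R.from_quat([q[1],q[2],q[3],q[0]])
    return np.array(c["xyz"]),r.apply([p[0],p[1],1.])
def plane(n,uv,z):
    o,d=ray(n,uv); return o+d*(z-o[2])/d[2]
def proj(n,P):
    c=get_calibration(n); q=c["orientation"]; r=R.from_quat([q[1],q[2],q[3],q[0]]).inv()
    rv=r.as_rotvec(); t=-r.apply(c["xyz"])
    return cv2.projectPoints(np.atleast_2d(np.array(P,float)),rv,t,c["camera_matrix"],c["dist_coeffs"])[0][:,0]
E
python3 - <<'E'
import cv2
im=cv2.imread("pics/top0.png")[120:280,170:390]
cv2.imwrite("pics/topz.png",cv2.resize(im,None,fx=3.6,fy=3.6,interpolation=cv2.INTER_CUBIC))
im=cv2.imread("pics/side0.png")[160:310,240:390]
cv2.imwrite("pics/sidez.png",cv2.resize(im,None,fx=4,fy=4,interpolation=cv2.INTER_CUBIC))
E
```

```text
(no output)
```

View pics/topz.png

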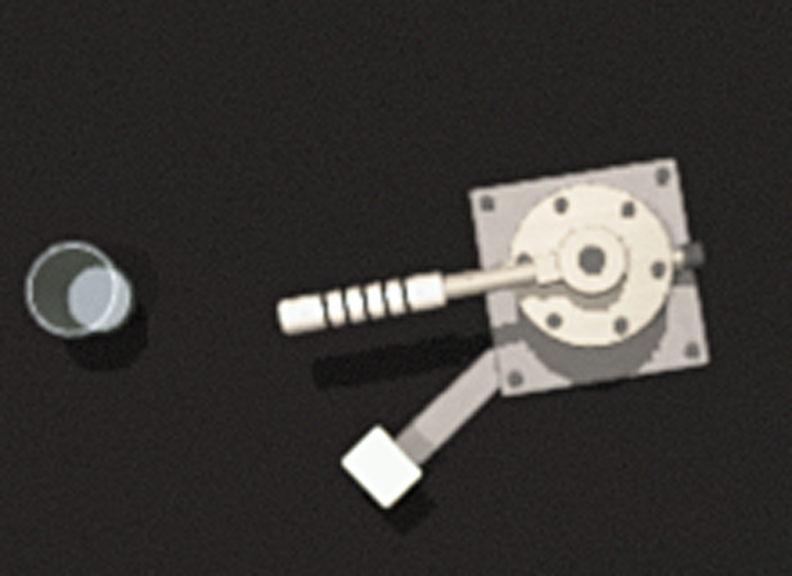

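View pics/sidez.png

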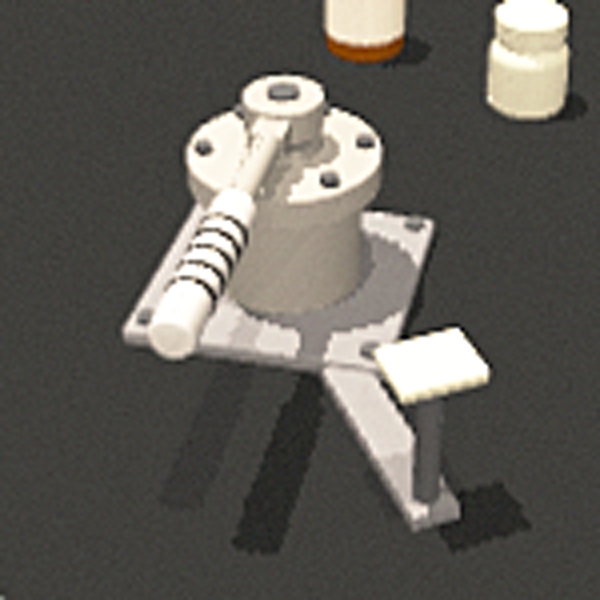

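Run:
```python
from h import *
im=cv2.imread("pics/top0.png"); hsv=cv2.cvtColor(im,cv2.COLOR_BGR2HSV)
f=lambda u,v:((u+.5)/3.6-.5+170,(v+.5)/3.6-.5+120)
s=lambda u,v:((u+.5)/4-.5+240,(v+.5)/4-.5+160)
nut=plane("top",f(592,261),.14); nut2=plane("side",s(284,91),.14)
pad=plane("top",f(382,467),.096); pad2=plane("side",s(434,361),.096)
# flange centre
fl=plane("top",f(591,265),.102)
e=plane("top",f(281,316),.125); i=plane("top",f(443,290),.125)
print("nut",nut,nut2,"fl",fl,"pad",pad,pad2,"grip ends",e,i)
print("lens",np.linalg.norm(e-i),np.linalg.norm(e[:2]-nut[:2]),np.linalg.norm(i[:2]-nut[:2]),np.linalg.norm(pad[:2]-nut[:2]))
a=lambda p,n=nut:np.degrees(np.arctan2(*(p-n)[1::-1]))
print("ang",a(e),a(i),a(pad),a(pad2,nut2))
g=(e+i)/2
print("grip",g)
for n,uv in (("beaker",(189+.0,200)),("jar",(442,222)),("reagent",(459,166))):
    print(n,plane("top",uv,.08))
q=sense()["tool_rot"]; print(R.from_quat([q[1],q[2],q[3],q[0]]).as_matrix().round(3))
```

```text
nut [ 0.53879306 -0.06212957  0.14      ] [ 0.54233112 -0.05913398  0.14      ] fl [ 0.53982949 -0.06215363  0.102     ] pad [0.39884942 0.08852485 0.096     ] [0.40032475 0.09155314 0.096     ] grip ends [0.50526063 0.15572482 0.125     ] [0.52168463 0.04198411 0.125     ]
lens 0.1149203934362597 0.22041995561521419 0.10550997924927337 0.20562338141070213
ang 98.75036742985118 99.33170551664284 132.88916611384496 133.30121140135074
grip [0.51347263 0.09885446 0.125     ]
beaker [0.53052839 0.31801898 0.08      ]
jar [ 0.46223934 -0.34298232  0.08      ]
reagent [ 0.60879667 -0.39399692  0.08      ]
[[-0.965  0.264 -0.   ]
 [ 0.264  0.965 -0.002]
 [-0.    -0.002 -1.   ]]
```

```bash
cat >> h.py <<'E'
NUT=np.array([.5395,-.0615])
def pol(deg,r=.16,z=.1): a=np.radians(deg); return np.array([NUT[0]+r*np.cos(a),NUT[1]+r*np.sin(a),z])
def state():
    s=sense(); q=s["tool_rot"]; M=R.from_quat([q[1],q[2],q[3],q[0]]).as_matrix()
    return s,M,np.degrees(np.arctan2(M[1,1],M[0,1]))
def units(P,yaw=None):
    s,M,y=state()
    d=M.T@(np.array(P)-s["tool_pos"])/.04
    t=0 if yaw is None else -((yaw-y+90)%180-90)/6
    print("shift",d.round(3),"turn",round(t,2),"| pos",s["tool_pos"].round(4),"yaw",round(y,1),"t",s["time_s"])
E
python3 -c "
from h import *
units([.36,.36,.23],42);units(pol(99,.16,.2),9)"
```

```text
shift [-6.309 -5.807  0.021] turn 5.45 | pos [0.1778 0.6506 0.2304] yaw 74.7 t 0.1
shift [-11.77  -11.142   0.78 ] turn 10.95 | pos [0.1778 0.6506 0.2304] yaw 74.7 t 0.1
```

```bash
python3 -m inch '[[-0.5,[-0.7,-0.6,0],0.6],[-0.5,[-1.7,-1.5,0],1.5],[-0.5,[-2.8,-2.5,0],2.5],[-0.5,[-3.9,-3.5,0],3.5],[-0.5,[-5,-4.6,0],4.5],[-0.5,[-6,-5.6,0],5.4],[-0.5,[-7,-6.6,0],6.4],[-0.5,[-8,-7.6,0],7.4],[-0.5,[-9,-8.5,0],8.4],[-0.5,[-10,-9.5,0],9.4]]'
python3 -c "
from h import *
s=sense();print(s['gripper_width'],s['contact_force'],s['qpos'])
units(pol(99,.16,.17),9)"
```

```text
time_s: 1.35
tool_pos: [0.4642, 0.1777, 0.2313]
tool_rot: [-0.0, 0.587, 0.81, 0.0]
contact_force: [0.1, 0.3, -1.0]
gripper_width: 0.064
0.06400945980497118 [ 0.06814381  0.31651269 -1.03057603] [-0.86598942  0.1859597   0.42902546  1.99531932 -0.09310655  0.97865981
 -0.07467609]
shift [-2.32   0.563  1.531] turn 1.52 | pos [0.4642 0.1777 0.2313] yaw 18.1 t 1.35
```

```bash
python3 -m inch '[[-0.5,[-0.8,0.2,0],0.6],[-0.5,[-1.8,0.45,0],1.3],[-0.5,[-2.3,0.56,0.4],1.5],[-0.5,[-2.3,0.56,1],1.5],[-0.5,[-2.3,0.56,1.5],1.5],[-0.5,[-2.3,0.56,1.5],1.5]]'
python3 -c "
from h import *
cv2.imwrite('pics/side1.png',cv2.resize(snapshot('side')[160:360,200:460,::-1],None,fx=3,fy=3));cv2.imwrite('pics/top1.png',cv2.resize(snapshot('top')[120:280,170:390,::-1],None,fx=3.6,fy=3.6))
s=sense();print(s['gripper_width'],s['contact_force'])
units(pol(99,.16,.1),9)"
```

```text
time_s: 2.1
tool_pos: [0.5125, 0.0984, 0.1699]
tool_rot: [-0.001, 0.647, 0.762, -0.002]
contact_force: [-0.2, 0.0, 0.3]
gripper_width: 0.0642
0.06426401001453826 [ 0.85159915 -0.11155576 -0.94232214]
shift [-0.058  0.005  1.791] turn 0.05 | pos [0.5139 0.0988 0.1716] yaw 9.3 t 2.2
```

View pics/side1.png

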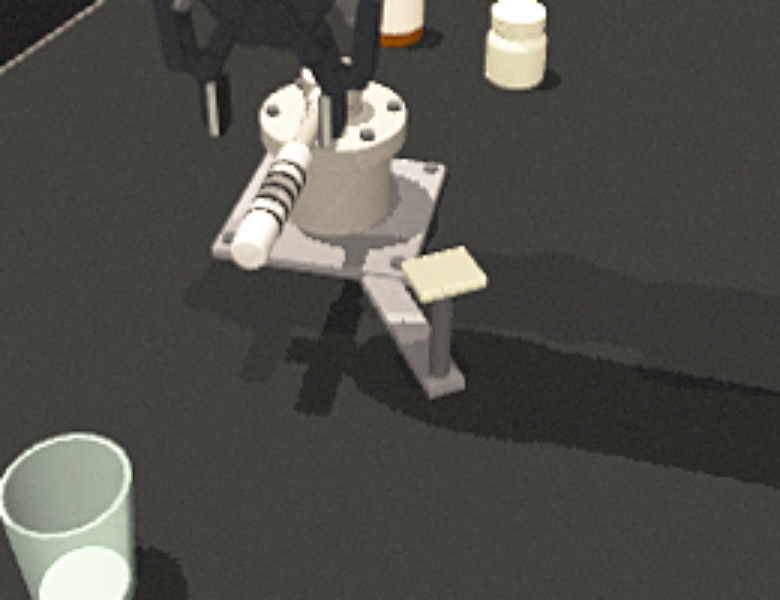

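View pics/top1.png

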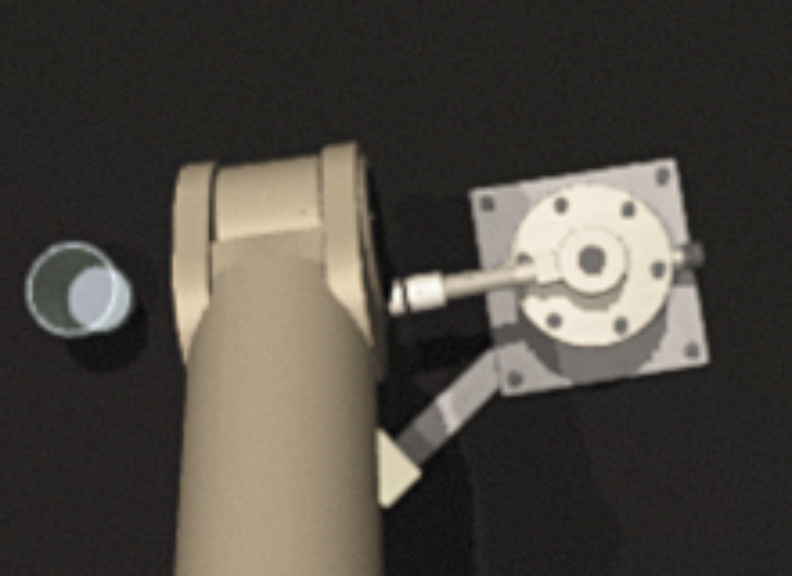

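The side view shows the fingers (about (212,130) and (328,145) in the crop) straddling the bar. Lowering.

```bash
python3 -m inch '[[-0.5,[-0.05,0,0.5],0],[-0.5,[-0.05,0,1],0],[-0.5,[-0.05,0,1.4],0],[-0.5,[-0.05,0,1.75],0],[-0.2,[-0.05,0,1.75],0],[0.15,[-0.05,0,1.75],0],[0.15,[-0.05,0,1.75],0],[0.15,[-0.05,0,1.75],0]]' 20
python3 -c "
from h import *
cv2.imwrite('pics/side2.png',cv2.resize(snapshot('side')[160:360,200:460,::-1],None,fx=3,fy=3))
s=sense();print(s['gripper_width'],s['contact_force'],s['wrist_torque'])
units(pol(99,.16,.1),9)"
```

```text
time_s: 3.2
tool_pos: [0.5144, 0.0969, 0.1017]
tool_rot: [0.0, 0.647, 0.762, 0.0]
contact_force: [-0.4, 0.3, 0.1]
gripper_width: 0.0366
0.036471945055772136 [-0.86629551  0.07316453  0.00731672] [-3.17557949e-02  1.88366455e-02  4.46676898e-05]
shift [-0.01   0.002  0.041] turn 0.05 | pos [0.5143 0.0969 0.1016] yaw 9.3 t 3.25
```

View pics/side2.png

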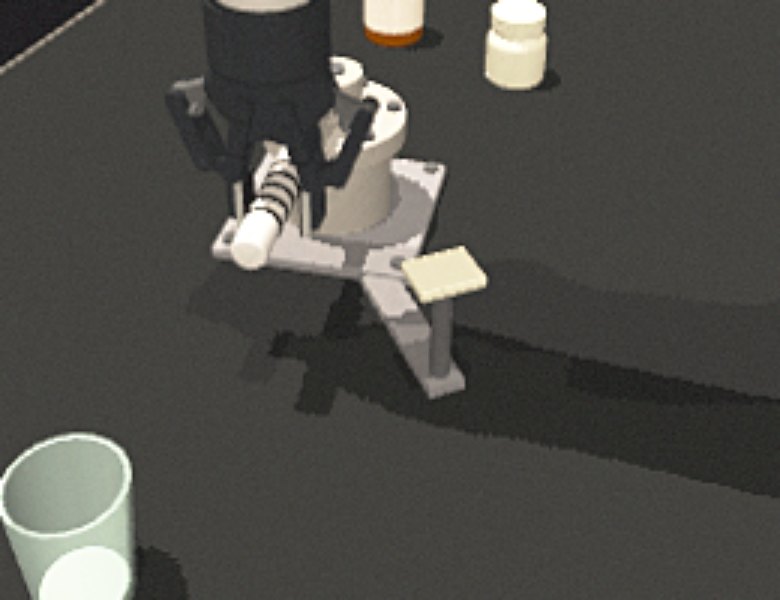

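```bash
cat > st.py <<'E'
from h import *
s,M,y=state(); d=s["tool_pos"][:2]-NUT
a=np.degrees(np.arctan2(d[1],d[0])); t=np.array([np.sin(np.radians(a)),-np.cos(np.radians(a))]); u=d/np.linalg.norm(d)
f=s["contact_force"]
print("t %.2f ang %.2f r %.4f z %.4f yaw-err %.1f  Fpush %.2f Frad %.2f Fz %.2f w %.4f travel %.1fmm"%(s["time_s"],a,np.linalg.norm(d),s["tool_pos"][2],y-(a-90),-f[:2]@t,f[:2]@u,f[2],s["gripper_width"],np.radians(99-a)*160))
E
python3 st.py
python3 -m inch '[[0.15,[-0.005,0.21,0],0.5],[0.15,[-0.02,0.42,0],1],[0.15,[-0.05,0.63,0],1.5],[0.15,[-0.05,0.63,0],1.5]]'
python3 st.py
```

```text
t 3.25 ang 99.03 r 0.1604 z 0.1016 yaw-err 0.3  Fpush 0.84 Frad 0.21 Fz 0.01 w 0.0365 travel -0.1mm
time_s: 3.75
tool_pos: [0.5398, 0.099, 0.1014]
tool_rot: [0.0, 0.705, 0.709, 0.0]
contact_force: [-0.4, -0.3, 0.6]
gripper_width: 0.0365
t 3.75 ang 89.89 r 0.1605 z 0.1014 yaw-err 0.4  Fpush 0.44 Frad -0.28 Fz 0.57 w 0.0365 travel 25.4mm
```

```bash
python3 -m inch '[[0.15,[-0.005,0.21,0],0.5],[0.15,[-0.02,0.42,0],1]]' >/dev/null; python3 st.py
python3 -m inch '[[0.15,[-0.002,0.105,0],0.25],[0.15,[-0.005,0.21,0],0.5]]' >/dev/null; python3 st.py
```

```text
t 4.00 ang 84.14 r 0.1606 z 0.1013 yaw-err 0.1  Fpush -0.29 Frad -0.14 Fz -0.27 w 0.0363 travel 41.5mm
t 4.25 ang 81.87 r 0.1605 z 0.1005 yaw-err -0.6  Fpush 7.64 Frad 0.46 Fz 0.04 w 0.0364 travel 47.8mm
```

```bash
for i in 1; do python3 -m inch '[[0.15,[0,0.05,0],0.125],[0.15,[-0.002,0.105,0],0.25]]' >/dev/null; python3 st.py; done
python3 -m inch '[[0.15,[-0.002,0.105,0],0.25],[0.15,[-0.005,0.21,0],0.5]]' >/dev/null; python3 st.py
python3 -m inch '[[0.15,[-0.002,0.105,0],0.25],[0.15,[-0.005,0.21,0],0.5]]' >/dev/null; python3 st.py
```

```text
t 4.50 ang 80.67 r 0.1604 z 0.1001 yaw-err -0.9  Fpush 7.83 Frad 0.48 Fz 0.80 w 0.0362 travel 51.2mm
t 4.75 ang 77.74 r 0.1605 z 0.1001 yaw-err -0.9  Fpush 9.04 Frad 0.07 Fz 0.86 w 0.0364 travel 59.4mm
t 5.00 ang 74.84 r 0.1607 z 0.1000 yaw-err -1.0  Fpush 9.38 Frad -0.17 Fz 1.69 w 0.0366 travel 67.5mm
```

```bash
python3 -m inch '[[0.15,[-0.001,0.052,0],0.125],[0.15,[-0.002,0.105,0],0.25]]' >/dev/null; python3 st.py
python3 -m inch '[[0.15,[-0.001,0.052,0],0.125],[0.15,[-0.002,0.105,0],0.25]]' >/dev/null; python3 st.py
python3 -m inch '[[0.15,[-0.001,0.052,0],0.125],[0.15,[-0.002,0.105,0],0.25]]' >/dev/null; python3 st.py
```

```text
t 5.25 ang 73.42 r 0.1607 z 0.0999 yaw-err -1.1  Fpush 8.95 Frad 1.22 Fz -0.34 w 0.0364 travel 71.4mm
t 5.50 ang 71.98 r 0.1607 z 0.0999 yaw-err -1.1  Fpush 9.33 Frad -0.71 Fz 1.17 w 0.0365 travel 75.4mm
t 5.75 ang 70.54 r 0.1607 z 0.0998 yaw-err -1.2  Fpush 7.65 Frad 0.25 Fz 0.88 w 0.0360 travel 79.5mm
```

```bash
python3 - <<'E'
from h import *
import subprocess
cv2.imwrite('pics/side3.png',cv2.resize(snapshot('side')[160:310,240:390,::-1],None,fx=4,fy=4))
E
python3 st.py
python3 -m inch '[[0.15,[0,0.03,0],0.06]]' >/dev/null; python3 st.py
python3 -m inch '[[0.15,[0,0.03,0],0.06]]' >/dev/null; python3 st.py
python3 -m inch '[[0.15,[0,0.03,0],0.06]]' >/dev/null; python3 st.py
```

```text
t 5.80 ang 70.44 r 0.1607 z 0.0999 yaw-err -1.1  Fpush 9.93 Frad 0.26 Fz 0.90 w 0.0362 travel 79.7mm
t 5.92 ang 70.16 r 0.1608 z 0.0998 yaw-err -1.1  Fpush 9.63 Frad 0.50 Fz 0.53 w 0.0365 travel 80.5mm
t 6.05 ang 69.74 r 0.1608 z 0.0998 yaw-err -1.1  Fpush 9.56 Frad 0.65 Fz 0.69 w 0.0364 travel 81.7mm
t 6.17 ang 69.32 r 0.1609 z 0.0998 yaw-err -1.0  Fpush 10.23 Frad 0.14 Fz 1.16 w 0.0360 travel 82.9mm
```

View pics/side3.png

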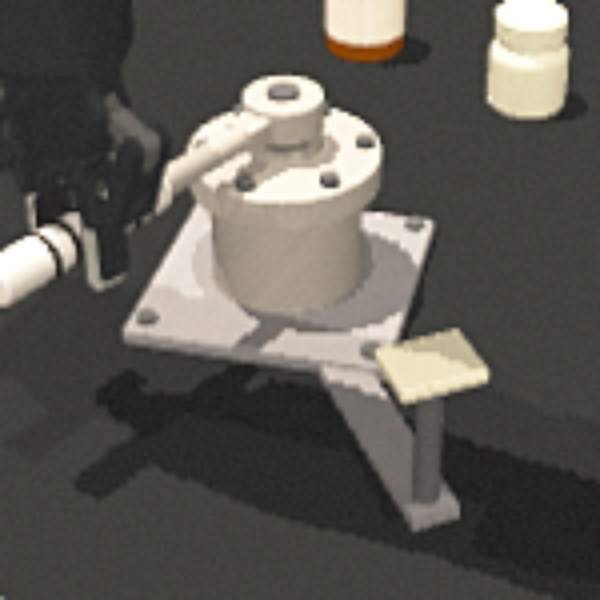

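Handle still straight; force near 10 N, not clicked. Continue in ~2 mm rows, one reading each.

```bash
python3 -m inch '[[0.15,[0,0.05,0],0.12]]' >/dev/null; python3 st.py
python3 -m inch '[[0.15,[0,0.05,0],0.12]]' >/dev/null; python3 st.py
python3 -m inch '[[0.15,[0,0.05,0],0.12]]' >/dev/null; python3 st.py
python3 -m inch '[[0.15,[0,0.05,0],0.12]]' >/dev/null; python3 st.py
```

```text
t 6.30 ang 68.65 r 0.1609 z 0.0998 yaw-err -1.1  Fpush 9.27 Frad 0.29 Fz 1.61 w 0.0361 travel 84.8mm
t 6.42 ang 67.93 r 0.1609 z 0.0998 yaw-err -1.1  Fpush 10.55 Frad -0.53 Fz 0.83 w 0.0360 travel 86.8mm
t 6.55 ang 67.24 r 0.1609 z 0.0997 yaw-err -1.1  Fpush 10.22 Frad -0.29 Fz 0.01 w 0.0359 travel 88.7mm
t 6.67 ang 66.56 r 0.1609 z 0.0997 yaw-err -1.1  Fpush 10.79 Frad -0.34 Fz 0.77 w 0.0367 travel 90.6mm
```

```bash
python3 -m inch '[[0.15,[0,0.05,0],0.12]]' >/dev/null; python3 st.py
python3 -m inch '[[0.15,[0,0.05,0],0.12]]' >/dev/null; python3 st.py
python3 -m inch '[[0.15,[0,0.05,0],0.12]]' >/dev/null; python3 st.py
python3 -m inch '[[0.15,[0,0.05,0],0.12]]' >/dev/null; python3 st.py
```

```text
t 6.80 ang 65.87 r 0.1609 z 0.0997 yaw-err -1.2  Fpush 11.73 Frad -1.15 Fz 0.67 w 0.0360 travel 92.5mm
t 6.92 ang 65.18 r 0.1610 z 0.0997 yaw-err -1.2  Fpush 11.34 Frad -0.79 Fz 1.45 w 0.0364 travel 94.4mm
t 7.05 ang 64.50 r 0.1610 z 0.0996 yaw-err -1.2  Fpush 10.60 Frad -0.89 Fz 0.51 w 0.0362 travel 96.4mm
t 7.17 ang 63.81 r 0.1610 z 0.0996 yaw-err -1.2  Fpush 11.53 Frad -1.12 Fz 1.01 w 0.0363 travel 98.3mm
```

```bash
python3 -m inch '[[0.15,[0,0.05,0],0.12]]' >/dev/null; python3 st.py
python3 -m inch '[[0.15,[0,0.05,0],0.12]]' >/dev/null; python3 st.py
python3 -m inch '[[0.15,[0,0.05,0],0.12]]' >/dev/null; python3 st.py
python3 -m inch '[[0.15,[0,0.05,0],0.12]]' >/dev/null; python3 st.py
```

```text
t 7.30 ang 63.12 r 0.1610 z 0.0996 yaw-err -1.3  Fpush 11.08 Frad -0.70 Fz 0.39 w 0.0362 travel 100.2mm
t 7.42 ang 62.43 r 0.1610 z 0.0996 yaw-err -1.3  Fpush 11.12 Frad -0.86 Fz 1.87 w 0.0361 travel 102.1mm
t 7.55 ang 61.75 r 0.1610 z 0.0995 yaw-err -1.3  Fpush 11.66 Frad -0.83 Fz 0.87 w 0.0364 travel 104.0mm
t 7.67 ang 61.05 r 0.1611 z 0.0995 yaw-err -1.4  Fpush 12.37 Frad 0.81 Fz 0.95 w 0.0362 travel 106.0mm
```

```bash
python3 -m inch '[[0.15,[0,0.05,0],0.12]]' >/dev/null; python3 st.py
python3 -m inch '[[0.15,[0,0.05,0],0.12]]' >/dev/null; python3 st.py
python3 -m inch '[[0.15,[0,0.05,0],0.12]]' >/dev/null; python3 st.py
python3 -m inch '[[0.15,[0,0.05,0],0.12]]' >/dev/null; python3 st.py
```

```text
t 7.80 ang 60.29 r 0.1612 z 0.0996 yaw-err -1.3  Fpush 11.17 Frad -0.24 Fz 0.16 w 0.0365 travel 108.1mm
t 7.92 ang 59.50 r 0.1612 z 0.0997 yaw-err -1.2  Fpush 10.54 Frad 0.58 Fz 1.37 w 0.0364 travel 110.3mm
t 8.05 ang 58.69 r 0.1613 z 0.0998 yaw-err -1.2  Fpush 9.92 Frad -0.43 Fz 1.09 w 0.0362 travel 112.6mm
t 8.18 ang 57.87 r 0.1614 z 0.0999 yaw-err -1.1  Fpush 9.02 Frad -0.07 Fz 0.53 w 0.0366 travel 114.9mm
```

```bash
python3 -m inch '[[0.15,[0,0.05,0],0.12]]' >/dev/null; python3 st.py
python3 -m inch '[[0.15,[0,0.05,0],0.12]]' >/dev/null; python3 st.py
python3 - <<'E'
from h import *
cv2.imwrite('pics/side4.png',cv2.resize(snapshot('side')[160:310,200:390,::-1],None,fx=4,fy=4))
E
python3 st.py
```

```text
t 8.30 ang 57.05 r 0.1614 z 0.1000 yaw-err -1.0  Fpush 8.13 Frad 0.40 Fz 0.38 w 0.0358 travel 117.1mm
t 8.43 ang 56.24 r 0.1614 z 0.1001 yaw-err -0.9  Fpush 7.40 Frad -0.73 Fz 0.94 w 0.0365 travel 119.4mm
t 8.47 ang 56.09 r 0.1614 z 0.1002 yaw-err -0.8  Fpush 6.94 Frad -0.16 Fz 0.52 w 0.0360 travel 119.8mm
```

View pics/side4.png

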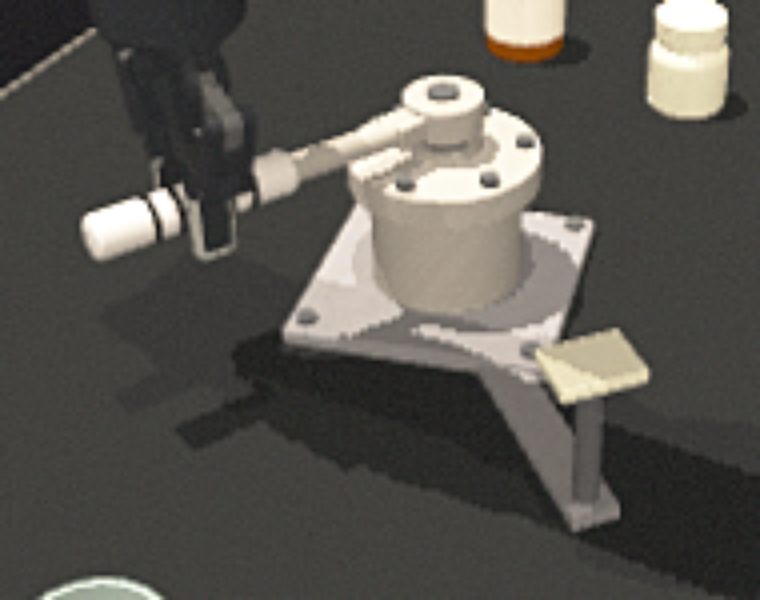

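Clear click: peak ≈11.9 N at about 106 mm travel, now ≈7.2 N some 14 mm later. The picture shows the bent handle, with the joint around (290,170). Swinging back.

```bash
python3 -m inch '[[0.15,[-0.02,-0.21,0],-0.5],[0.15,[-0.04,-0.42,-0.03],-1],[0.15,[-0.08,-0.63,-0.06],-1.5],[0.15,[-0.12,-0.83,-0.1],-2],[0.15,[-0.17,-1.035,-0.1],-2.5],[0.15,[-0.22,-1.236,-0.1],-3],[0.15,[-0.3,-1.43,-0.1],-3.5],[0.15,[-0.37,-1.627,-0.1],-4]]' >/dev/null; python3 st.py
python3 -m inch '[[0.15,[-0.005,-0.21,0],-0.5],[0.15,[-0.02,-0.42,0],-1],[0.15,[-0.05,-0.63,0],-1.5],[0.15,[-0.09,-0.83,0],-2],[0.15,[-0.136,-1.035,0],-2.5],[0.15,[-0.196,-1.236,0],-3],[0.15,[-0.26,-1.43,0],-3.5],[0.15,[-0.346,-1.627,0],-4]]' >/dev/null; python3 st.py
python3 -c "
from h import *
cv2.imwrite('pics/side5.png',cv2.resize(snapshot('side')[160:310,200:390,::-1],None,fx=4,fy=4))"
```

```text
t 9.47 ang 79.15 r 0.1598 z 0.1053 yaw-err 0.3  Fpush -1.22 Frad -0.13 Fz 0.33 w 0.0362 travel 55.4mm
t 10.47 ang 103.19 r 0.1597 z 0.1054 yaw-err 0.3  Fpush -0.35 Frad -1.06 Fz -0.08 w 0.0362 travel -11.7mm
```

View pics/side5.png

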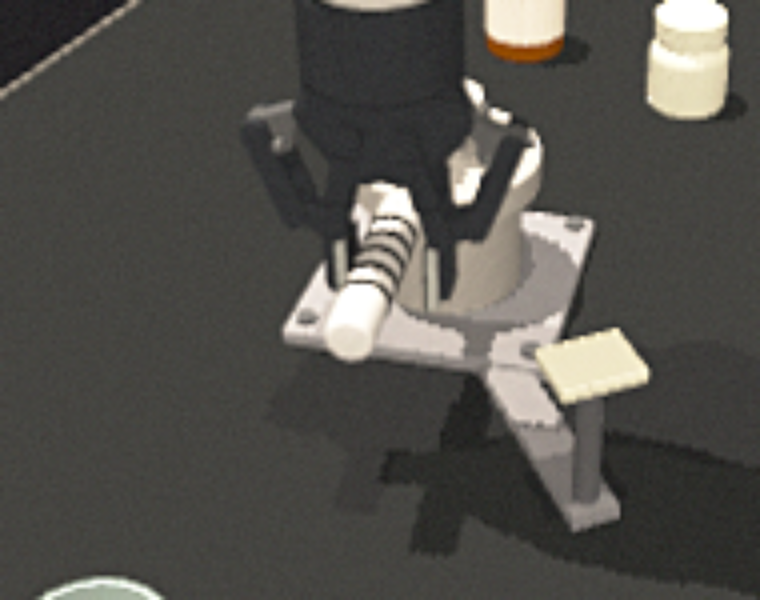

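```bash
python3 -m inch '[[0.15,[-0.005,-0.21,0],-0.5],[0.15,[-0.02,-0.42,0],-1],[0.15,[-0.05,-0.63,0],-1.5],[0.15,[-0.09,-0.83,0],-2],[0.15,[-0.136,-1.035,0],-2.5],[0.15,[-0.196,-1.236,0],-3],[0.15,[-0.26,-1.43,0],-3.5],[0.15,[-0.346,-1.627,0],-4],[0.15,[-0.346,-1.627,0],-4]]' >/dev/null; python3 st.py
python3 -c "
from h import *
print(sense()['qpos'])
units(pol(133.1,.16,.105),43.1)"
```

```text
t 11.65 ang 127.32 r 0.1594 z 0.1053 yaw-err -0.1  Fpush 0.95 Frad -0.45 Fz 0.17 w 0.0363 travel -79.1mm
[-0.57527151  0.29911041  0.33909806  2.21282624 -0.16252462  0.65252345
  0.52933301]
shift [-0.006 -0.403  0.008] turn -0.98 | pos [0.4429 0.0652 0.1053] yaw 37.2 t 11.65
```

```bash
python3 -m inch '[[0.15,[0,-0.1,0],-0.25],[0.15,[0,-0.2,0],-0.5],[0.15,[-0.01,-0.3,0],-0.75],[0.15,[-0.01,-0.4,0],-1],[0.3,[-0.01,-0.4,0],-1],[0.45,[-0.01,-0.4,0],-1],[0.5,[-0.01,-0.4,0],-1],[0.5,[-0.01,-0.4,0],-1],[0.5,[-0.01,-0.4,0],-1]]' 20 >/dev/null; python3 st.py
python3 -c "
from h import *
units(pol(133.1,.16,.105),43.1)
cv2.imwrite('pics/side6.png',cv2.resize(snapshot('side')[160:310,240:430,::-1],None,fx=4,fy=4))"
```

```text
t 12.78 ang 132.85 r 0.1597 z 0.1053 yaw-err 0.4  Fpush 0.53 Frad 0.39 Fz 1.02 w 0.0235 travel -94.5mm
shift [ 0.007 -0.017  0.006] turn 0.03 | pos [0.4309 0.0556 0.1053] yaw 43.3 t 12.775
```

View pics/side6.png

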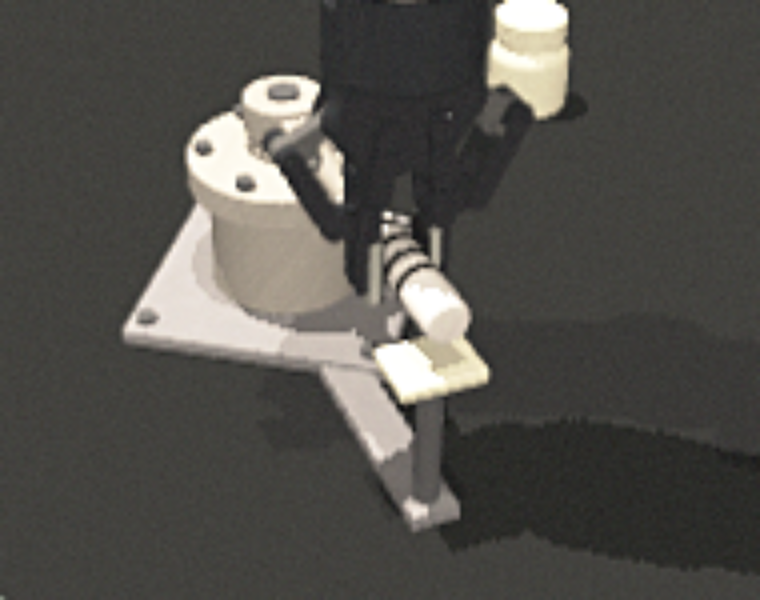

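Bar is held over the pad (grip end at (440,310) above the pad at (435,365)). Release slowly, rise.

```bash
python3 -m inch '[[0.4,[0,0,0],0],[0.2,[0,0,0],0],[0,[0,0,0],0],[-0.2,[0,0,0],0],[-0.2,[0,0,0],0],[-0.2,[0,0,-0.3],0],[-0.2,[0,0,-0.8],0],[-0.2,[0,0,-1.5],0],[-0.2,[0,0,-2.3],0],[-0.2,[0,0,-3],0]]'
python3 -m inch '[[-0.2,[0.6,0,0],0],[-0.2,[1.5,0,0],0],[-0.2,[2.5,0,0],0],[-0.2,[3.5,0,0],0],[-0.2,[4.5,0,0],0],[-0.2,[5.5,0,0],0],[-0.2,[6.5,0,0],0],[-0.2,[6.5,0,0],0]]'
python3 -c "
from h import *
cv2.imwrite('pics/side7.png',snapshot('side')[:,:,::-1]);t=snapshot('top')[:,:,::-1];cv2.imwrite('pics/top7.png',t);cv2.imwrite('pics/top7z.png',cv2.resize(t[120:280,170:390],None,fx=3.6,fy=3.6,interpolation=2))"
```

```text
time_s: 14.08
tool_pos: [0.431, 0.0554, 0.2273]
tool_rot: [0.0, 0.397, 0.918, 0.0]
contact_force: [1.2, -0.1, -0.2]
gripper_width: 0.0512
time_s: 15.08
tool_pos: [0.2514, 0.2464, 0.2261]
tool_rot: [0.0, 0.394, 0.919, 0.001]
contact_force: [0.7, -0.3, 0.3]
gripper_width: 0.0512
```

View pics/side7.png

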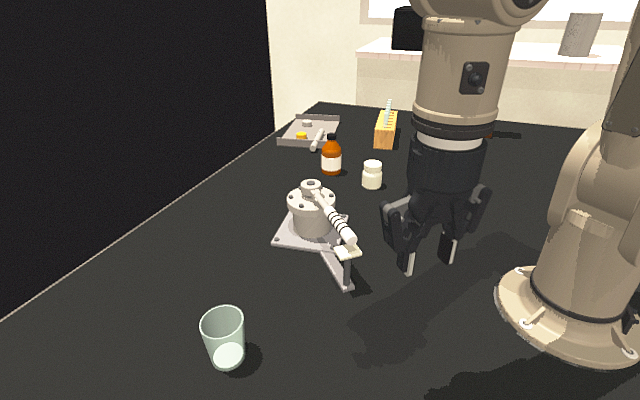

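View pics/top7z.png

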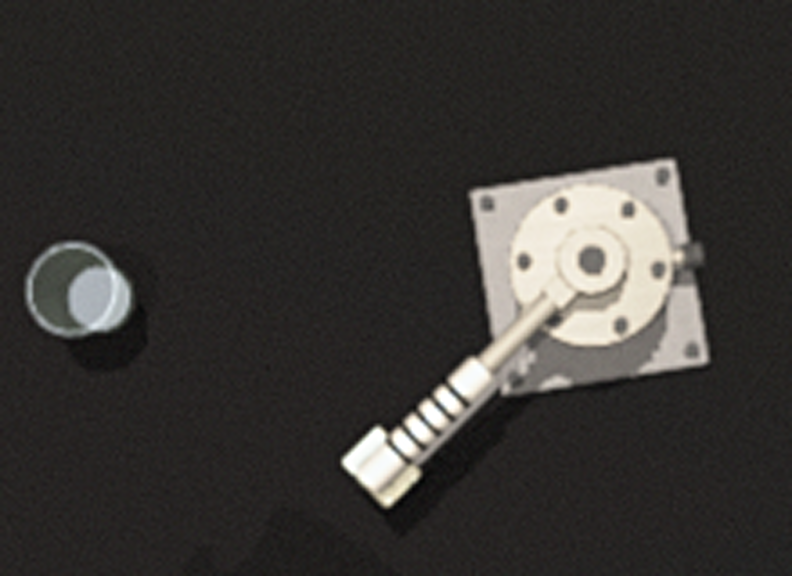

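Run:
```python
from h import *
f=lambda u,v:((u+.5)/3.6-.5+170,(v+.5)/3.6-.5+120)
nut=plane("top",f(592,261),.14)[:2]; pad=plane("top",f(382,467),.096)[:2]
print(np.degrees(np.arctan2(*(pad-nut)[::-1])))
for p in ((406,444),(420,430),(435,415.5),(451,400),(478,378)):
    d=plane("top",f(*p),.13)[:2]-nut; print(np.degrees(np.arctan2(d[1],d[0])).round(1),np.linalg.norm(d).round(4))
b,t=cv2.imread("pics/top0.png"),cv2.imread("pics/top7.png")
d=cv2.absdiff(b,t).max(2)
for n,(u,v) in dict(beaker=(193,201),jar=(442,222),reag=(457,166)).items(): print(n,(d[v-22:v+22,u-22:u+22]>40).sum())
print(sense()["time_s"])
```

```text
132.88916611384496
133.5 0.1801
133.5 0.1664
133.5 0.152
133.5 0.1366
134.6 0.1127
beaker 0
jar 0
reag 0
15.175
```

```bash
python3 -c "
from cell import *
print(finish_job())"
```

```text
the job is handed in; nothing more can be done
None
```

I tightened the nut until the wrench clicked, swung the handle back, parked it over the rest pad and let go. I handed the job in at about 15 s of the 61 s allowed.

- **Click:** The ratchet took hold after about 0.26 rad of free swing. The push then rose to a peak of about 12 N. I stopped about 14 mm of grip travel past the peak, with the push down to about 7 N, so the handle had given way and was well short of the 32 mm limit. The side picture also showed the handle bent at the joint.
- **Force readings:** They scattered by about 0.7 N. One low reading of 7.65 N partway through looked like an early click, so I re-read it and continued.
- **Parking:** In the last top view the handle lies at about 133.5°. The pad is at 132.9° from the top view and 133.3° from the side view, so the grip is within about 2 mm of centre. A mark picked at the grip's inner end read 134.6°; I think that edge was picked poorly.
- **Surroundings:** The beaker, bottle and jar show no pixel change between the first and last top views. The gripper is open and well clear of everything.

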